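# Index the cutter head to the red lobe and lock it

### The job

The end mill in the green indexing head has to go back to its first flute, which the red lobe of the index wheel marks: with a fingertip, flick the wheel's lobes over the top, away from you, click by click, until the red lobe stands straight up in line with the yellow pointer, and not a click further. Then, with the wheel resting in its click and your finger off it, push the lock lever down by its black ball until it is fully home, and move clear. Grip and lift nothing, do not touch the cutter, and leave the loose things around the head where they are.

Things in the scene. Friction and masses are not known exactly. Their poses are not given: they have to be found in the camera images.
- index_head: Green indexing head fixed to the bench, base 100 x 112 mm, housing 87 mm high. Origin on the bench below the spindle axis; +y along the level spindle towards the index wheel, +x away from the robot (yaw within 0.4), z up. Index wheel at y = 53 to 67 mm, housing from y = 36 down to -66 mm, nose and cutter beyond. A yellow pointer (top 93 mm up, at y = 38 mm) points straight up beside the wheel
- wheel_centre (a point): Centre of the index wheel on the spindle axis, 60 mm up (fixed, axes as the head's). Hub radius 24 mm; six lobes, 10 mm thick, 14 mm wide along the axis, reach to 46 mm radius. A 16 mm wide fingertip put down 24 mm on the robot's side of this point and 30 mm above it, behind the upright lobe, and moved level about 42 mm along +x turns it one click; lift off before going back
- index_wheel (a joint): Angle of index wheel, spindle and cutter, rad; grows as the wheel's top moves away from the robot (head's +x). A spring pulls it to each multiple of 60 degrees (1.047), where a lobe stands straight up; about 4 N at a lobe's end moves it out, and past half-way it snaps on to the next click. At 4.189 the red lobe is straight up; it starts two, three or four clicks short of that
- red_lobe_tip (a point): Outer end of the red lobe, 46 mm from the spindle axis, middle of its width; straight up it is 106 mm above the bench
- lock_lever (a joint): Angle of the lock lever, rad: 0 fully raised (open), 0.7 fully home (arm level, locked). Starts within 0.12 of open, stays where it is left, 1 to 2 N at the ball. Turns about a pin along the head's y at x = 34, y = -15, z = 82 mm. Its dog enters the toothed star on the spindle only when the wheel sits in a click, and then the wheel cannot turn
- lever_ball (a point): Centre of the black ball, 20 mm across, at the end of the lever's steel arm (88 mm long, 10 wide, 8 thick). Raised it is about 145 mm above the bench and 30 mm on the robot's side of the spindle axis; home it is 90 mm above the bench and 54 mm on the robot's side. It can be pushed straight down; the fingertip then slides along the arm
- cutter: End mill, 20 mm across, 104 mm long, held in the spindle nose and turning with it, standing out about 70 mm; sharp, not to be touched. Origin half-way along, on its surface
- collet_1: Loose steel collet standing upright behind the head, 36 mm across, 84 mm high; origin at its foot. Leave alone
- collet_2: A second, equal loose collet standing behind the head; origin at its foot. Leave alone
- end_mill_3: Loose end mill lying in front of the head, 16 mm across, 92 mm long. Origin underneath its middle. Leave alone
- marker_pen: Marker pen lying behind the cutter, 15 mm across, 134 mm long. Origin underneath its middle. Leave alone
- t_nut_2: Hexagon nut lying in front of the head, 22 x 19 x 10 mm. Origin underneath. Leave alone
- bench_brush: Bench brush lying to the left, 40 x 184 x 12 mm. Origin underneath its middle. Leave alone
Things that resemble listed ones, but are neither listed nor needed, are in the scene too. There is more than one size of the index_head; the job needs the larger.

How it is judged (in metres and radians):
On the way, in this order (a step that is already met when the one before it is completed fails the run):
1. the red lobe stands straight up in its click, finger off the wheel, lever still raised (value of joint index_wheel between 4.06879 and 4.30879 rad and value of joint lock_lever below 0.35 rad and contact force between the fingers and index_head below 0.2 N), for 0.2 s.
2. the lock lever is pushed fully home (value of joint index_wheel between 4.06879 and 4.30879 rad and value of joint lock_lever above 0.62 rad), for 0.2 s.
At the end, for the whole second after the job is handed in: the red lobe stands straight up (index wheel within 0.12 rad of 4.189 rad) and at rest, the lock lever is home (over 0.62 of 0.7 rad) (all of step 2 and velocity of joint index_wheel between -0.1 and 0.1 rad/s); the robot touches nothing.
It fails at once if the wheel was run more than half a click past the red lobe (value of joint index_wheel above 4.78879 rad).
It fails at once if the robot touched the cutter (contact force between any of the fingers, the arm and cutter above 0.5 N).
It fails at once if one of the loose things was moved or lifted more than 20 mm (distance of any of collet_1, collet_2, end_mill_3, marker_pen, t_nut_2, bench_brush from where it was at the start of the episode above 0.02 m).
It fails at once if a collet was tipped over (angle between any of collet_1, collet_2's own z axis and vertical above 0.4 rad).
It also fails if it takes over 54 s, if anything falls off the work surface, if the arm or the gripper's body presses on something with over 40 N, if the wrist force passes 120 N, or if a joint passes its speed limit or range.

### The arm

A 7-joint arm with a two-finger parallel gripper is mounted at the origin on a cart in front of the work surface, level with it; the furniture and walls round the work are solid. World frame = base frame: x ahead of the robot, y to its left, z up, the work surface at z = 0. Lengths are in mm, angles in rad, forces in N, time in s.
With the tool pointing down it reaches from about 350 to 900 mm from the base axis. Payload 19.9 kg.
Tool frame: the origin (TCP) lies midway between the tips of the shut fingers; the grasp point (between the pads) lies 19 mm behind it; z points along the fingers, y is the direction in which the jaws open and shut (so a half turn about z gives the same grasp; the last joint's range is limited). The gripper opens to 94 mm and grips with 3 to 60 N. Pads are 16 mm wide; open, the fingers measure 119 mm over their backs; the gripper's body (75 mm by 177 mm) begins 78 mm behind the grasp point.
Start: joints at [1.135, 0.417, -0.01, 1.614, 0.005, 1.111, -0.053], TCP at [240.381, -576.902, 205.425] pointing down, gripper open.
Joint ranges: [-2.81, 2.81], [-0.39, 2.02], [-1.27, 1.25], [0.06, 2.57], [-1.19, 4.33], [0.19, 2], [-2.82, 2.82]. Speed limits (rad/s): [1.89, 1.89, 2.39, 2.39, 3.01, 3.01, 3.01].

### API

Orientations are given as a 3x3 rotation matrix whose columns are the frame's x, y, z axes.
In Python, from plant import bot gives the robot as it stands. The module is installed in compiled form; this text tells all that it offers.
- The arm moves only by the tool step_arm, never from a script. Its argument "targets" is a list of rows, each a list of 7 numbers: the closure, from 0 (fully open) to 1 (shut), then the shift along the world's x, y, z in m, then the turn, a rotation vector about the world's x, y, z in rad. A call has exactly 5 rows; each row is the pose to reach, as a shift and turn from the pose measured when the call began; what a row does not reach only later rows make up. A row lasts 1/12 s, in which the tool goes at most 41.7 mm and 7.16 degrees, less where a joint would pass 70% of its speed; a pose out of reach is approached as far as the arm can. A call with a gripper value outside its range is refused whole. The fingers move at their own pace and stop on an object; "force" is the grip in N (left out, the last holds). Time passes only in rows, so rows that repeat a pose let the fingers close, or fill a call up. It gives the time, the measured TCP pose, the force and the opening at its end, in the units of the state.
- bot.observe(): the state, without advancing time (a new reading comes with each control period).
- bot.camera(name): name is "side" or "top" or "wrist"; returns the picture (480x640x3 uint8, red, green, blue); there is no depth.
- bot.camera_params(name): a dict with "fov_y" (degrees; the focal length in pixels is half the picture's height over the tangent of half this angle, whatever the lens; pixels are square), "cx", "cy" (the principal point, pixels), "R" (3x3) and "t" (3): a world point X has camera coordinates R X + t. Camera axes: x right, y down, z forward; pixel columns grow to the right and rows downward; lengths in mm; the calibration is good to about 2 mm. A picture is of the moment at which its call begins: read the wrist's pose just before it. camera_params takes no time and is no camera call; for the wrist camera it gives the pose at the moment of the call.
- bot.close_job(): hands the job in, once; it reports no verdict.
The state is a dict: "time_s": time; "qpos": joint angles; "joint_vel": joint speeds; "effort": joint torques, N m; "tcp_pos": TCP position; "ee_rot": TCP orientation; "contact_force": force on the tool from outside, world axes, zero at the start; "moment": the same for the moment, N m; "gripper_width": finger opening in mm.
Only numpy, scipy, OpenCV 4.12 (cv2) and the standard library are available. Lean on these libraries where they do the work, as an engineer would, in place of code of your own. Each camera call takes 0.05 s, during which the arm holds its last target. There are 200 camera calls.

## Working session

There is one attempt and no reset: what is moved stays moved. The work goes in short steps, Python scripts to look and compute and a tool call to move; the robot and the scene stay as the last step left them, time stands still between calls to the robot, and variables do not carry over. Pictures are saved under pics/ and viewed, about 8 in all and at most 12, crops included, and the job is handed in when it is done.

Besides the shell and the picture viewer there is one more tool, called after "Call:" as name([rows], argument=value, ...), one row to a line, values as JSON. step_arm: Moves the arm, as the interface text tells. Its arguments: {"type":"object","properties":{"targets":{"type":"array"},"force":{"type":"number"}},"required":["targets"]}

```bash
mkdir -p pics
python3 - <<'E'
from plant import bot
import cv2
for n in("side","top"):
    p=bot.camera_params(n);print(n,p)
    cv2.imwrite(f"pics/{n}0.png",bot.camera(n)[:,:,::-1])
s=bot.observe();print(s["time_s"],s["tcp_pos"],s["ee_rot"],s["contact_force"])
E
```

```text
side {'fov_y': 49.35222713405453, 'cx': 324.72310296136584, 'cy': 235.64338380162422, 'R': array([[ 0.99820572,  0.05912663,  0.00945399],
       [ 0.03297333, -0.41100318, -0.9110374 ],
       [-0.04998096,  0.90971448, -0.41221533]]), 't': array([-568.5988501 ,    4.10829603, 1340.7305797 ])}
top {'fov_y': 53.89086317409056, 'cx': 320.5698480282202, 'cy': 244.41270404151777, 'R': array([[ 0.01655251, -0.9995529 , -0.02489997],
       [-0.98151912, -0.01149538, -0.19101853],
       [ 0.19064689,  0.02760164, -0.98127056]]), 't': array([-174.36391513,  581.24366751,  847.09056966])}
0.1 [ 240.24819721 -576.61198559  204.88533349] [[ 9.23066203e-01  3.84640800e-01 -4.89076975e-04]
 [ 3.84641106e-01 -9.23065653e-01  1.00995409e-03]
 [-6.29806088e-05 -1.12037359e-03 -9.99999370e-01]] [ 0.14034864 -0.70352894 -0.14253101]
```

View pics/side0.png

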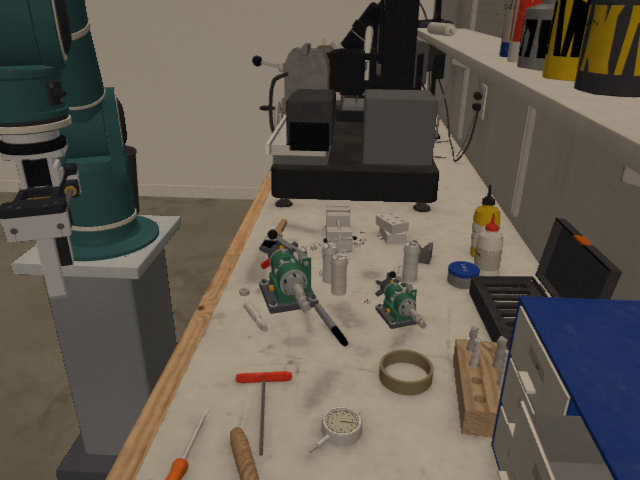

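View pics/top0.png

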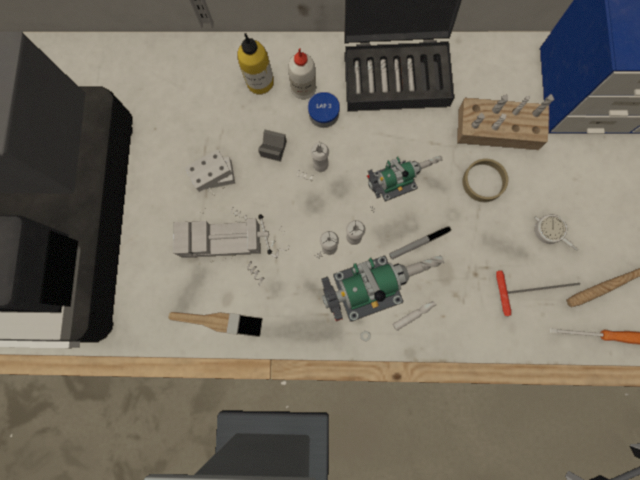

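The side view has the large head at about (288,280) with its wheel on the far side. In the top view the head is at (368,288), the wheel at (333,298), the lever ball at (380,296) and the cutter runs to (440,262). I'll enlarge both.

Run:
```python
import cv2,numpy as np
t=cv2.imread("pics/top0.png")[235:335,310:450]; s=cv2.imread("pics/side0.png")[220:350,230:360]
cv2.imwrite("pics/tc.png",cv2.resize(t,None,fx=5.7,fy=5.7,interpolation=cv2.INTER_CUBIC))
cv2.imwrite("pics/sc.png",cv2.resize(s,None,fx=4.6,fy=4.6,interpolation=cv2.INTER_CUBIC))
```

```text
(no output)
```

View pics/tc.png

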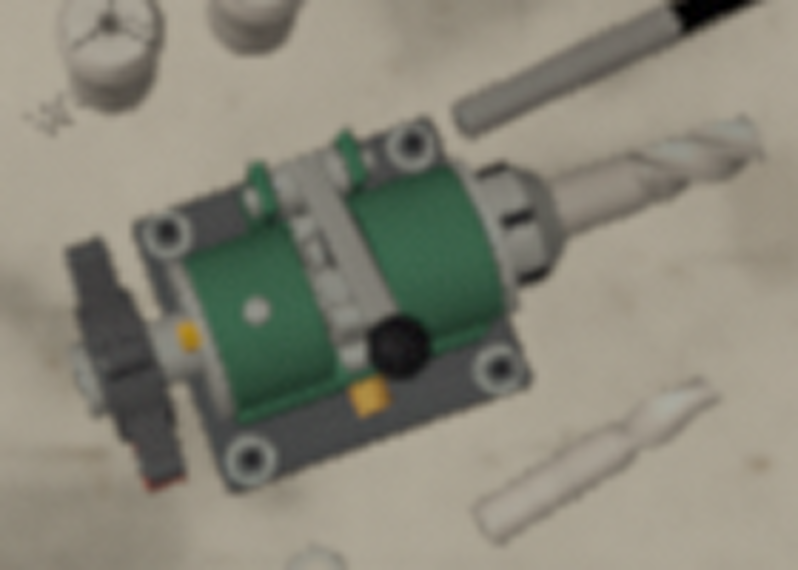

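View pics/sc.png

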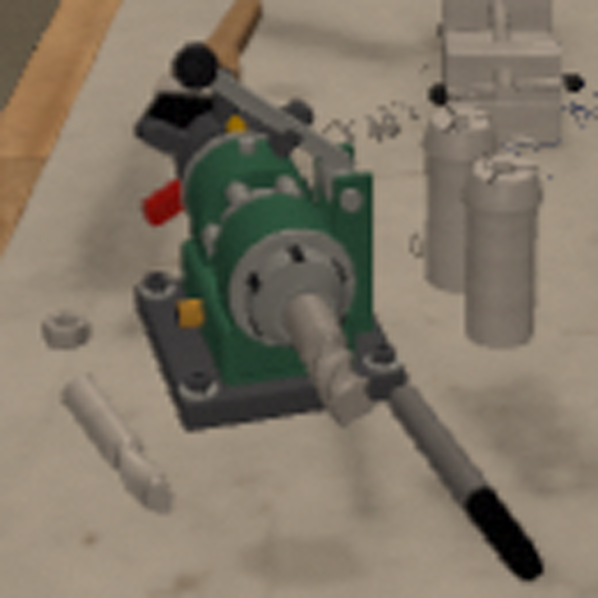

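The red lobe is on the robot's side and below level, at crop (162,203) in the side view. The lobe above it is dark. That makes it probably two clicks short, and I'll check that by ray casting.

```bash
cat > h.py <<'E'
import numpy as np
from plant import bot
def ray(n,u,v,P=None):
    p=P or bot.camera_params(n);f=240/np.tan(np.radians(p["fov_y"])/2)
    d=p["R"].T@np.array([(u-p["cx"])/f,(v-p["cy"])/f,1]);return -p["R"].T@p["t"],d/np.linalg.norm(d)
def onz(n,u,v,z,P=None):
    o,d=ray(n,u,v,P);return o+d*(z-o[2])/d[2]
def two(a,b):
    (o,d),(q,e)=a,b;s=np.linalg.lstsq(np.c_[d,-e],q-o,rcond=None)[0]
    x,y=o+s[0]*d,q+s[1]*e;return (x+y)/2,np.linalg.norm(x-y)
E
python3 - <<'E'
from h import *
np.set_printoptions(precision=1,suppress=True)
T=lambda u,v:(310+(u-2.35)/5.7,235+(v-2.35)/5.7); S=lambda u,v:(230+(u-1.8)/4.6,220+(v-1.8)/4.6)
ptr=onz("top",*T(188,335),92);c1=onz("top",*T(580,205),60);c2=onz("top",*T(740,145),60)
print("ptr",ptr,"cut",c1,c2)
for a in(c1,c2):
    d=ptr-a;print("yaw",np.arctan2(-d[0],d[1]),np.hypot(*d[:2]))
B=[onz("top",*T(*q),14) for q in((170,233),(410,145),(250,460),(500,368))];print("bolts",np.array(B),np.mean(B,0))
d=B[0]-B[1]+B[2]-B[3];yaw=np.arctan2(-d[0],d[1]);print("yaw",yaw)
c,s=np.cos(yaw),np.sin(yaw);R=np.array([[c,-s,0],[s,c,0],[0,0,1]])
o=ptr-R@np.array([0,38,92]);print("origin",o)
loc=lambda p:R.T@(p-o)
print("bolts loc",np.array([loc(b) for b in B]),"cut",loc(c1),loc(c2))
b,e=two(ray("top",*T(400,347)),ray("side",*S(195,65)));print("ball",b,e,loc(b))
r,e=two(ray("top",*T(163,483)),ray("side",*S(162,203)));print("red",r,e,loc(r))
print("lobe up at",loc(onz("top",*T(122,362),106)),"wheel ends z83",loc(onz("top",*T(85,245),83)),loc(onz("top",*T(160,480),83)))
for nm,q in(("collet1",(108,30)),("collet2",(250,5))): print(nm,loc(onz("top",*T(*q),84)))
print("centre",o+R@[0,60,60])
E
```

```text
ptr [ 487.6 -208.    92. ] cut [ 534.8 -336.5   60. ] [ 555.3 -389.2   60. ]
yaw 0.35195456744435727 136.89761565511023
yaw 0.3577706515496967 193.42828132366012
bolts [[ 529.6 -203.1   14. ]
 [ 561.4 -285.9   14. ]
 [ 452.5 -230.9   14. ]
 [ 484.8 -315.9   14. ]] [ 507.1 -259.    14. ]
yaw 0.3651109628387304
origin [ 501.1 -243.5    0. ]
bolts loc [[ 41.   27.6  14. ]
 [ 41.1 -61.1  14. ]
 [-40.9  29.1  14. ]
 [-41.1 -61.8  14. ]] cut [ -1.8 -98.9  60. ] [  -1.4 -155.4   60. ]
ball [ 480.9 -268.7  147.1] 1.8381919435310239 [-27.9 -16.3 147.1]
red [ 447.9 -200.2   44.6] 9.477790136820545 [-34.3  59.5  44.6]
lobe up at [ -1.9  60.7 106. ] wheel ends z83 [38.9 58.4 83. ] [-38.9  61.7  83. ]
collet1 [101.9  27.4  84. ]
collet2 [ 93.7 -18.6  84. ]
centre [ 479.7 -187.5   60. ]
```

The rays agree with the given sizes: bolts at ±41 mm, pointer on the axis, and ball at (-28,-16,147) in the head frame. The yaw is about 0.36 and the wheel centre is at (480,-187,60). The red lobe comes out at about z 40 on the robot's side, which is **two clicks** short. I'll shut the fingers and go over the wheel.

Call:
step_arm([
  [1, 0.015, 0.03, 0, 0, 0, -0.01],
  [1, 0.035, 0.06, 0, 0, 0, -0.02],
  [1, 0.055, 0.095, 0, 0, 0, -0.03],
  [1, 0.075, 0.13, 0, 0, 0, -0.035],
  [1, 0.09, 0.16, 0, 0, 0, -0.035],
], force=20)

```text
time_s: 0.52
tcp_pos: [331.4, -414.0, 204.6]
ee_rot: [[0.936, 0.353, -0.001], [0.353, -0.936, 0.002], [0.0, -0.002, -1.0]]
contact_force: [0.6, 0.9, -0.0]
gripper_width: 64.3
```

Call:
step_arm([
  [1, 0.02, 0.035, 0, 0, 0, 0],
  [1, 0.04, 0.07, 0, 0, 0, 0],
  [1, 0.06, 0.105, 0, 0, 0, 0],
  [1, 0.075, 0.13, 0, 0, 0, 0],
  [1, 0.09, 0.155, 0, 0, 0, 0],
])

```text
time_s: 0.93
tcp_pos: [422.1, -257.0, 204.7]
ee_rot: [[0.935, 0.354, -0.001], [0.354, -0.935, 0.002], [0.0, -0.002, -1.0]]
contact_force: [0.2, -0.1, 0.1]
gripper_width: 30.4
```

```bash
cat >> h.py <<'E'
YAW=0.36;c_,s_=np.cos(YAW),np.sin(YAW);R=np.array([[c_,-s_,0],[s_,c_,0],[0,0,1]])
o=np.array([487.6,-208,0])-R@np.array([0,38,0])
loc=lambda p:R.T@(np.asarray(p)-o)
wld=lambda p:o+R@np.asarray(p,float)
def st(*tg):
    s=bot.observe();print("t",s["time_s"],"tcp",s["tcp_pos"].round(1),"loc",loc(s["tcp_pos"]).round(1),"F",s["contact_force"].round(2),"yaw",np.arctan2(s["ee_rot"][1,0],s["ee_rot"][0,0]).round(3),"tilt",s["ee_rot"][:,2].round(3),"w",s["gripper_width"])
    for t in tg: print("to",t,"shift m",((wld(t)-s["tcp_pos"])/1000).round(4))
E
python3 -c "
from h import *
st((-24,62,150))"
```

```text
t 0.9333 tcp [ 422.1 -257.   204.7] loc [-78.6  15.2 204.7] F [ 0.17 -0.11  0.06] yaw 0.362 tilt [-0.001  0.002 -1.   ] w 30.448139009401686
to (-24, 62, 150) shift m [ 0.0346  0.063  -0.0547]
```

Call:
step_arm([
  [1, 0.01, 0.02, 0, 0, 0, 0],
  [1, 0.02, 0.04, -0.01, 0, 0, 0],
  [1, 0.03, 0.055, -0.025, 0, 0, 0],
  [1, 0.035, 0.063, -0.04, 0, 0, 0],
  [1, 0.035, 0.063, -0.055, 0, 0, 0],
])

```text
time_s: 1.35
tcp_pos: [458.0, -191.8, 149.0]
ee_rot: [[0.934, 0.357, -0.0], [0.357, -0.934, 0.002], [0.001, -0.002, -1.0]]
contact_force: [0.6, -0.7, -0.1]
gripper_width: 0.6
```

Call:
step_arm([
  [1, 0, 0, 0, 0, 0, 0],
  [1, 0, 0, 0, 0, 0, 0],
  [1, 0, 0, 0, 0, 0, 0],
  [1, 0, 0, 0, 0, 0, 0],
  [1, 0, 0, 0, 0, 0, 0],
])

```text
time_s: 1.77
tcp_pos: [458.3, -192.3, 149.8]
ee_rot: [[0.934, 0.356, 0.001], [0.356, -0.934, 0.002], [0.001, -0.001, -1.0]]
contact_force: [0.4, 0.3, 0.2]
gripper_width: 0.3
```

```bash
python3 -c "
from h import *
import cv2
st((-24,62,90))
p=bot.camera_params('wrist');w=bot.camera('wrist')[:,:,::-1].copy();s=bot.camera('side')[:,:,::-1]
f=240/np.tan(np.radians(p['fov_y'])/2)
for q in((0,60,106),(-40,60,83),(40,60,83),(-30,-15,147),(0,38,93),(-40,60,37)):
    x=p['R']@wld(q)+p['t'];print(q,x.round(0),(f*x[:2]/x[2]+[p['cx'],p['cy']]).round(0))
cv2.imwrite('pics/w1.png',np.hstack([cv2.resize(w,(440,330)),cv2.resize(s[200:320,220:350],(357,330),interpolation=2)]))"
```

```text
t 1.7667 tcp [ 458.3 -192.3  149.8] loc [-21.9  63.1 149.8] F [0.41 0.26 0.2 ] yaw 0.364 tilt [ 0.001  0.002 -1.   ] w 0.32527536386615247
to (-24, 62, 90) shift m [-0.0016 -0.0017 -0.0598]
(0, 60, 106) [  2.  -4. 231.] [321. 228.]
(-40, 60, 83) [  2.  28. 265.] [321. 278.]
(40, 60, 83) [  2. -49. 242.] [321. 154.]
(-30, -15, 147) [ 77.  37. 200.] [472. 309.]
(0, 38, 93) [ 24.  -7. 244.] [357. 223.]
(-40, 60, 37) [  2.  15. 309.] [320. 255.]
```

View pics/w1.png

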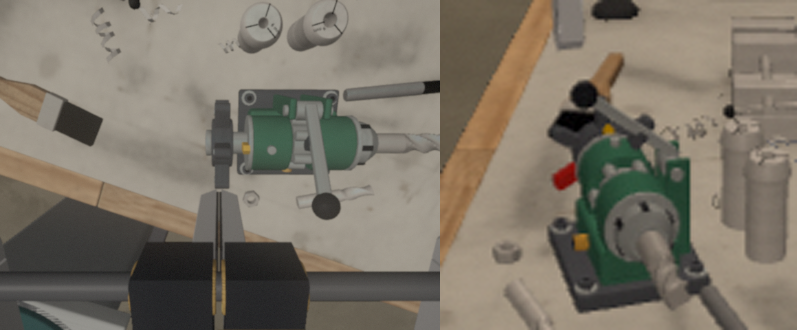

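The wrist view puts the ball at (326,205), pointer at (247,149) and wheel at x≈222 in the picture, all within about 2–4 mm of prediction. The side view shows the red lobe below level on the robot's side. I'll put the finger down and flick the first click.

Call:
step_arm([
  [1, -0.001, -0.001, -0.015, 0, 0, 0],
  [1, -0.001, -0.001, -0.03, 0, 0, 0],
  [1, -0.001, -0.001, -0.045, 0, 0, 0],
  [1, -0.001, -0.001, -0.06, 0, 0, 0],
  [1, -0.001, -0.001, -0.06, 0, 0, 0],
])

```text
time_s: 2.28
tcp_pos: [456.0, -192.8, 87.6]
ee_rot: [[0.934, 0.356, -0.002], [0.356, -0.934, 0.003], [-0.001, -0.004, -1.0]]
contact_force: [-0.1, 0.0, -0.5]
gripper_width: 0.4
```

```bash
python3 -c "
from h import *
st((-3,62,90),(18,62,90),(20,62,90))"
```

```text
t 2.2833 tcp [ 456.  -192.8   87.6] loc [-24.3  63.4  87.6] F [-0.09  0.04 -0.48] yaw 0.364 tilt [-0.002  0.003 -1.   ] w 0.3541222447082409
to (-3, 62, 90) shift m [0.0204 0.0062 0.0024]
to (18, 62, 90) shift m [0.04   0.0136 0.0024]
to (20, 62, 90) shift m [0.0419 0.0143 0.0024]
```

Call:
step_arm([
  [1, 0.004, 0.0015, 0.002, 0, 0, 0],
  [1, 0.008, 0.003, 0.002, 0, 0, 0],
  [1, 0.012, 0.0045, 0.002, 0, 0, 0],
  [1, 0.016, 0.0055, 0.002, 0, 0, 0],
  [1, 0.02, 0.007, 0.002, 0, 0, 0],
])

```text
time_s: 2.7
tcp_pos: [476.5, -185.8, 90.1]
ee_rot: [[0.934, 0.356, -0.002], [0.356, -0.934, 0.003], [-0.001, -0.003, -1.0]]
contact_force: [-1.7, -0.6, 1.3]
gripper_width: 0.4
```

Call:
step_arm([
  [1, 0.004, 0.0015, 0, 0, 0, 0],
  [1, 0.008, 0.003, 0, 0, 0, 0],
  [1, 0.012, 0.0045, 0, 0, 0, 0],
  [1, 0.016, 0.006, 0, 0, 0, 0],
  [1, 0.02, 0.007, 0, 0, 0, 0],
])

```text
time_s: 3.12
tcp_pos: [497.1, -178.5, 90.1]
ee_rot: [[0.934, 0.356, -0.002], [0.356, -0.934, 0.003], [-0.001, -0.003, -1.0]]
contact_force: [0.1, 0.4, 0.0]
gripper_width: 0.5
```

```bash
python3 -c "
from h import *
import cv2
st((18,62,90),(20,62,90))
w=bot.camera('wrist')[:,:,::-1].copy();s=bot.camera('side')[:,:,::-1]
cv2.imwrite('pics/w2.png',np.hstack([cv2.resize(w[60:360,220:540],(427,400)),cv2.resize(s[220:320,230:323],(372,400),interpolation=2)]))"
```

```text
t 3.1167 tcp [ 497.1 -178.5   90.1] loc [19.3 62.3 90.1] F [0.15 0.45 0.02] yaw 0.364 tilt [-0.002  0.003 -1.   ] w 0.4733048754616396
to (18, 62, 90) shift m [-0.0011 -0.0007 -0.0001]
to (20, 62, 90) shift m [ 0.0008 -0.     -0.0001]
```

View pics/w2.png

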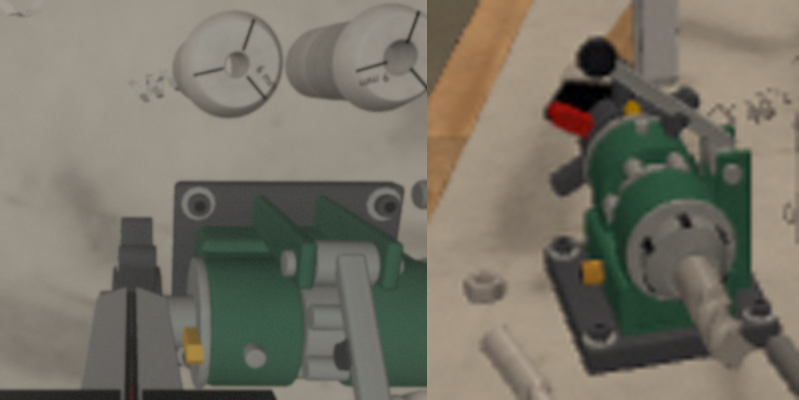

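The wheel moved exactly one click. The red lobe is now at (573,118) in the side crop, above level on the robot's side, so one more is needed. Contact force is about 0. I'll lift, go back and put the finger down again.

Call:
step_arm([
  [1, 0, 0, 0.015, 0, 0, 0],
  [1, 0, 0, 0.03, 0, 0, 0],
  [1, 0, 0, 0.045, 0, 0, 0],
  [1, -0.01, -0.0035, 0.045, 0, 0, 0],
  [1, -0.02, -0.007, 0.045, 0, 0, 0],
])

```text
time_s: 3.63
tcp_pos: [476.5, -185.8, 135.2]
ee_rot: [[0.934, 0.357, -0.001], [0.357, -0.934, 0.002], [-0.0, -0.003, -1.0]]
contact_force: [-1.1, 0.6, -0.6]
gripper_width: 0.8
```

Call:
step_arm([
  [1, -0.01, -0.004, 0, 0, 0, 0],
  [1, -0.02, -0.008, 0, 0, 0, 0],
  [1, -0.021, -0.008, 0, 0, 0, 0],
  [1, -0.021, -0.008, 0, 0, 0, 0],
  [1, -0.021, -0.008, 0, 0, 0, 0],
])

```text
time_s: 4.05
tcp_pos: [455.6, -193.8, 135.1]
ee_rot: [[0.934, 0.357, -0.001], [0.357, -0.934, 0.002], [-0.0, -0.003, -1.0]]
contact_force: [1.0, -0.3, -0.1]
gripper_width: 0.8
```

```bash
python3 -c "
from h import *
st((-24,62,90))"
```

```text
t 4.05 tcp [ 455.6 -193.8  135.1] loc [-24.9  62.6 135.1] F [ 1.04 -0.28 -0.14] yaw 0.365 tilt [-0.001  0.002 -1.   ] w 0.8487046479171995
to (-24, 62, 90) shift m [ 0.0011 -0.0002 -0.0451]
```

Call:
step_arm([
  [1, 0.001, 0, -0.015, 0, 0, 0],
  [1, 0.001, 0, -0.03, 0, 0, 0],
  [1, 0.001, 0, -0.044, 0, 0, 0],
  [1, 0.001, 0, -0.044, 0, 0, 0],
  [1, 0.001, 0, -0.044, 0, 0, 0],
])

```text
time_s: 4.47
tcp_pos: [456.7, -193.3, 90.8]
ee_rot: [[0.934, 0.357, -0.002], [0.357, -0.934, 0.003], [-0.001, -0.004, -1.0]]
contact_force: [0.2, -0.1, -0.4]
gripper_width: 0.6
```

Call:
step_arm([
  [1, 0.004, 0.0015, 0, 0, 0, 0],
  [1, 0.008, 0.003, 0, 0, 0, 0],
  [1, 0.012, 0.0045, 0, 0, 0, 0],
  [1, 0.016, 0.0055, 0, 0, 0, 0],
  [1, 0.02, 0.007, 0, 0, 0, 0],
])

```text
time_s: 4.88
tcp_pos: [477.1, -186.2, 91.1]
ee_rot: [[0.934, 0.357, -0.002], [0.357, -0.934, 0.003], [-0.001, -0.004, -1.0]]
contact_force: [-2.7, -0.2, -0.0]
gripper_width: 0.1
```

Call:
step_arm([
  [1, 0.004, 0.0015, 0, 0, 0, 0],
  [1, 0.008, 0.003, 0, 0, 0, 0],
  [1, 0.012, 0.0045, 0, 0, 0, 0],
  [1, 0.016, 0.006, 0, 0, 0, 0],
  [1, 0.02, 0.007, 0, 0, 0, 0],
])

```text
time_s: 5.3
tcp_pos: [497.7, -178.9, 91.1]
ee_rot: [[0.934, 0.358, -0.002], [0.358, -0.934, 0.003], [-0.001, -0.004, -1.0]]
contact_force: [-0.1, 0.2, 0.4]
gripper_width: 0.7
```

```bash
python3 -c "
from h import *
st((20,62,90))"
```

```text
t 5.3 tcp [ 497.7 -178.9   91.1] loc [19.7 61.7 91.1] F [-0.09  0.24  0.4 ] yaw 0.366 tilt [-0.002  0.003 -1.   ] w 0.7211804693918359
to (20, 62, 90) shift m [ 0.0002  0.0004 -0.0011]
```

Call:
step_arm([
  [1, 0, 0, 0.015, 0, 0, 0],
  [1, 0, 0, 0.035, 0, 0, 0],
  [1, 0, 0, 0.055, 0, 0, 0],
  [1, 0, 0, 0.075, 0, 0, 0],
  [1, 0, 0, 0.095, 0, 0, 0],
])

```text
time_s: 5.72
tcp_pos: [497.7, -178.8, 187.1]
ee_rot: [[0.934, 0.358, -0.002], [0.358, -0.934, 0.003], [-0.001, -0.004, -1.0]]
contact_force: [-0.5, -0.8, 0.3]
gripper_width: 0.3
```

```bash
python3 -c "
from h import *
import cv2
st((-30,-15,186),(-30,-16,186))
w=bot.camera('top')[:,:,::-1].copy();s=bot.camera('side')[:,:,::-1]
cv2.imwrite('pics/w3.png',np.hstack([cv2.resize(w[240:340,315:415],(400,400),interpolation=2),cv2.resize(s[220:320,230:330],(400,400),interpolation=2)]))"
```

```text
t 5.7167 tcp [ 497.7 -178.8  187.1] loc [ 19.7  61.8 187.1] F [-0.5  -0.8   0.27] yaw 0.366 tilt [-0.002  0.003 -1.   ] w 0.3212924375596891
to (-30, -15, 186) shift m [-0.0195 -0.0894 -0.0011]
to (-30, -16, 186) shift m [-0.0191 -0.0903 -0.0011]
```

View pics/w3.png

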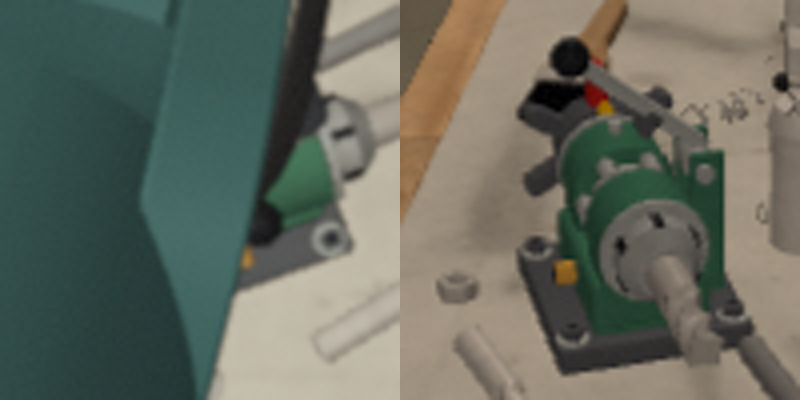

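The red lobe now stands up at (597,85) in the side crop, directly behind the yellow pointer at (605,107). The lever is still raised with its ball at (570,57). The finger is clear, so I'll move over the ball.

Call:
step_arm([
  [1, -0.005, -0.02, 0, 0, 0, 0],
  [1, -0.01, -0.045, 0, 0, 0, 0],
  [1, -0.015, -0.07, 0, 0, 0, 0],
  [1, -0.02, -0.09, 0, 0, 0, 0],
  [1, -0.02, -0.09, -0.01, 0, 0, 0],
])

```text
time_s: 6.23
tcp_pos: [478.3, -273.8, 179.5]
ee_rot: [[0.936, 0.353, 0.003], [0.353, -0.936, -0.001], [0.002, 0.002, -1.0]]
contact_force: [0.1, -0.9, 0.5]
gripper_width: 0.2
```

```bash
python3 -c "
from h import *
st((-31,-15.5,157),(-38,-15.5,143),(-46,-15.5,129),(-51,-15.5,115),(-53,-15.5,100),(-53,-15.5,97))"
```

```text
t 6.2333 tcp [ 478.3 -273.8  179.5] loc [-31.9 -20.3 179.5] F [ 0.09 -0.95  0.46] yaw 0.361 tilt [ 0.003 -0.001 -1.   ] w 0.20865796600140768
to (-31, -15.5, 157) shift m [-0.0009  0.0048 -0.0225]
to (-38, -15.5, 143) shift m [-0.0074  0.0024 -0.0365]
to (-46, -15.5, 129) shift m [-0.0149 -0.0005 -0.0505]
to (-51, -15.5, 115) shift m [-0.0196 -0.0022 -0.0645]
to (-53, -15.5, 100) shift m [-0.0215 -0.0029 -0.0795]
to (-53, -15.5, 97) shift m [-0.0215 -0.0029 -0.0825]
```

Call:
step_arm([
  [1, 0, 0.005, -0.008, 0, 0, 0],
  [1, -0.001, 0.005, -0.015, 0, 0, 0],
  [1, -0.001, 0.005, -0.022, 0, 0, 0],
  [1, -0.004, 0.004, -0.03, 0, 0, 0],
  [1, -0.007, 0.0025, -0.036, 0, 0, 0],
])

```text
time_s: 6.65
tcp_pos: [470.7, -270.9, 142.7]
ee_rot: [[0.935, 0.354, 0.001], [0.354, -0.935, -0.001], [0.001, 0.001, -1.0]]
contact_force: [-3.4, -1.3, 4.1]
gripper_width: 0.7
```

Call:
step_arm([
  [1, -0.003, -0.001, -0.006, 0, 0, 0],
  [1, -0.006, -0.002, -0.012, 0, 0, 0],
  [1, -0.009, -0.003, -0.019, 0, 0, 0],
  [1, -0.011, -0.004, -0.026, 0, 0, 0],
  [1, -0.012, -0.005, -0.032, 0, 0, 0],
])

```text
time_s: 7.07
tcp_pos: [458.4, -275.6, 109.8]
ee_rot: [[0.935, 0.354, 0.001], [0.354, -0.935, -0.0], [0.001, 0.001, -1.0]]
contact_force: [-0.8, -0.3, 1.0]
gripper_width: 0.3
```

```bash
python3 -c "
from h import *
st((-53,-15.5,100),(-53,-15.5,97))"
```

```text
t 7.0667 tcp [ 458.4 -275.6  109.8] loc [-51.2 -15.  109.8] F [-0.76 -0.34  1.03] yaw 0.362 tilt [ 0.001 -0.    -1.   ] w 0.32932512371810607
to (-53, -15.5, 100) shift m [-0.0015 -0.0011 -0.0098]
to (-53, -15.5, 97) shift m [-0.0015 -0.0011 -0.0128]
```

Call:
step_arm([
  [1, -0.001, 0, -0.004, 0, 0, 0],
  [1, -0.001, -0.001, -0.008, 0, 0, 0],
  [1, -0.001, -0.001, -0.01, 0, 0, 0],
  [1, -0.001, -0.001, -0.011, 0, 0, 0],
  [1, -0.001, -0.001, -0.012, 0, 0, 0],
])

```text
time_s: 7.48
tcp_pos: [457.4, -276.9, 98.5]
ee_rot: [[0.935, 0.354, 0.001], [0.354, -0.935, -0.001], [0.001, 0.001, -1.0]]
contact_force: [-10.6, 2.9, 25.1]
gripper_width: 0.4
```

The force rose to 25 N at z = 98.5, so the lever is against its stop. I'll lift off, move clear and look.

Call:
step_arm([
  [1, 0, 0, 0.002, 0, 0, 0],
  [1, 0, 0, 0.012, 0, 0, 0],
  [1, 0, 0, 0.03, 0, 0, 0],
  [1, 0, 0, 0.055, 0, 0, 0],
  [1, 0, 0, 0.08, 0, 0, 0],
])

```text
time_s: 7.9
tcp_pos: [457.4, -276.6, 179.8]
ee_rot: [[0.935, 0.354, 0.001], [0.354, -0.935, -0.0], [0.001, 0.001, -1.0]]
contact_force: [-0.1, 0.6, 0.1]
gripper_width: 0.4
```

Call:
step_arm([
  [1, -0.03, -0.015, 0.02, 0, 0, 0],
  [1, -0.05, -0.04, 0.04, 0, 0, 0],
  [1, -0.07, -0.07, 0.05, 0, 0, 0],
  [1, -0.09, -0.1, 0.05, 0, 0, 0],
  [1, -0.1, -0.12, 0.05, 0, 0, 0],
])

```text
time_s: 8.32
tcp_pos: [355.2, -399.6, 231.5]
ee_rot: [[0.936, 0.352, 0.002], [0.352, -0.936, -0.003], [0.001, 0.003, -1.0]]
contact_force: [0.5, -0.4, -0.3]
gripper_width: 0.1
```

Call:
step_arm([
  [1, -0.01, -0.03, 0, 0, 0, 0],
  [1, -0.02, -0.06, 0, 0, 0, 0],
  [1, -0.03, -0.09, 0, 0, 0, 0],
  [1, -0.035, -0.11, 0, 0, 0, 0],
  [1, -0.035, -0.11, 0, 0, 0, 0],
])

```text
time_s: 8.73
tcp_pos: [317.9, -513.3, 231.7]
ee_rot: [[0.938, 0.348, 0.002], [0.348, -0.938, -0.004], [0.0, 0.004, -1.0]]
contact_force: [-0.8, 0.5, -0.2]
gripper_width: 0.7
```

```bash
python3 -c "
from h import *
import cv2
st()
w=bot.camera('top')[:,:,::-1].copy();s=bot.camera('side')[:,:,::-1]
for n in('top','side'):
    p=bot.camera_params(n);f=240/np.tan(np.radians(p['fov_y'])/2)
    for q in((-54,-15,90),(0,60,106),(0,38,93)):
        x=p['R']@wld(q)+p['t'];u=f*x[:2]/x[2]+[p['cx'],p['cy']];print(n,q,u.round(1),((u-([315,240] if n=='top' else [230,220]))*4).round(0))
cv2.imwrite('pics/w4.png',np.hstack([cv2.resize(w[240:340,315:415],(400,400),interpolation=2),cv2.resize(s[220:320,230:330],(400,400),interpolation=2)]))"
```

```text
t 8.7333 tcp [ 317.9 -513.3  231.7] loc [-266.4 -188.   231.7] F [-0.76  0.46 -0.17] yaw 0.355 tilt [ 0.002 -0.004 -1.   ] w 0.7358817974852804
top (-54, -15, 90) [381.1 312. ] [264. 288.]
top (0, 60, 106) [331.  296.9] [ 64. 228.]
top (0, 38, 93) [342.6 293.3] [110. 213.]
side (-54, -15, 90) [259.2 261.4] [117. 166.]
side (0, 60, 106) [277.5 235.8] [190.  63.]
side (0, 38, 93) [280.  245.7] [200. 103.]
```

View pics/w4.png

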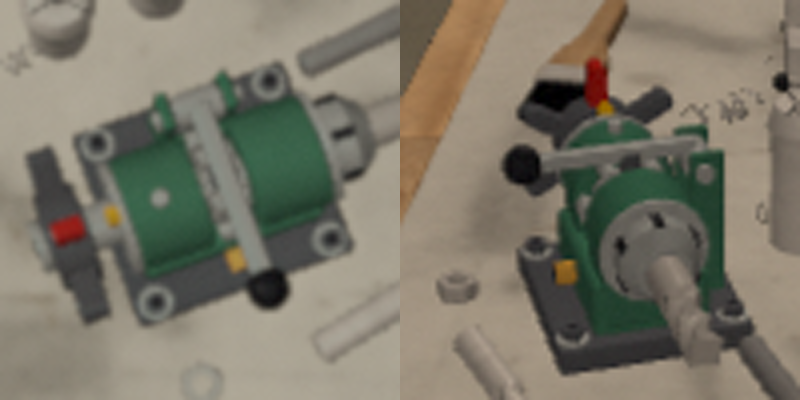

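The red lobe is up at (67,228) against a predicted (64,228). The ball is home at (268,288) in the top view and (122,165) in the side view, against predictions of (264,288) and (117,166). That is within about 3 mm, and the loose things are undisturbed. I'll hand in.

```bash
python3 -c "
from h import *
st();print(bot.close_job())"
```

```text
t 8.8333 tcp [ 320.1 -509.8  231.7] loc [-263.1 -185.4  231.7] F [ 1.22  0.75 -0.23] yaw 0.359 tilt [ 0.002 -0.003 -1.   ] w 0.40353141252279817
the job is handed in; nothing more can be done
None
```

I flicked the index wheel two clicks with the shut fingertip, and the red lobe now stands straight up in line with the yellow pointer. I then lifted off, pushed the lock lever down by its ball until it met its stop (25 N at z = 98.5 mm), and moved clear. The job was handed in at 8.8 s, and no verdict was reported.

- **Last pictures:** the red lobe and the ball were within about 3 mm of where the upright and home positions should appear in both views. The nearby loose things looked undisturbed; the bench brush was only partly in view.
- **Force reading:** the last force was about 1.4 N with the arm about 320 mm from the head, which I take as sensor noise or the arm settling. It varied by about 1 N in free air throughout.
- **Disagreement in the checks:** the first sighting of the red lobe had a 9 mm gap between the two camera rays. I confirmed the click count from the pictures after each flick instead.

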